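# Put the long ruler away from the seed-packing stand

### The job

Two thin wooden rulers lie on the low white stand, too flat to pick up there. Slide the longer one across the stand until its end sticks out over the edge that faces the grey tray, pinch it by the overhanging end, lift it off and lay it flat inside the tray. Leave the shorter ruler where it is.

Things in the scene. Friction and masses are not known exactly. Their poses are not given: they have to be found in the camera images.
- ruler_mid (a point): The longer ruler: a plain loose wooden strip 200 mm long (along its own y axis), 36 mm wide (x), 3 mm thick, about 25 g, with dark tick marks. It starts flat on the stand, roughly square to the stand's tray-side edge, with its end 30 to 80 mm inside that edge. The point is its centre, half-way up; z is up. Its -y end faces the tray. It slides over the stand when a fingertip presses on it lightly and is drawn along.
- short_ruler_mid (a point): The shorter ruler, to be left alone: same wood, 140 mm long (along its own y), 36 mm wide, 3 mm thick, flat on the stand beside the longer one, on either side of it (centres 85 to 125 mm apart). The point is its centre, half-way up.
- stand: Low white-topped stand, fixed: flat top 340 mm (its x) by 300 mm (its y), the top 60 mm above the table; board 18 mm thick, open underneath. Origin at the centre of its footprint on the table, z up. The edge that faces the tray is its -y edge, 150 mm from the origin; below and beyond that edge is free space down to the table.
- tray: Shallow grey plastic tray, fixed, open above, to the right (-y) of the stand: outside 150 mm (its x) by 270 mm (its y), 30 mm high; walls and floor 5 mm thick. Origin at the centre of its underside, on the table, z up. The ruler fits in it lengthwise along its y.
Things that resemble listed ones, but are neither listed nor needed, are in the scene too. What is shaped like the part that bears ruler_mid but purple or yellow is not meant.

How it is judged (in metres and radians):
On the way, in this order (a step that is already met when the one before it is completed fails the run):
1. the longer ruler, lying flat on the stand, has been slid until its end overhangs the tray-side edge by about 20 mm or more (y of ruler_mid in the frame of stand between -0.15 and -0.07 m and z of ruler_mid in the frame of stand between 0.055 and 0.068 m and angle between ruler_mid's own z axis and vertical below 0.12 rad and angle between the y axis of ruler_mid and the y axis of stand, either way round below 0.6 rad and contact force between ruler and stand above 0.05 N), for 0.2 s.
2. it is pinched in its tray-side half and lifted 20 mm clear of the stand (contact force between the fingers and ruler above 0.5 N and z of ruler_mid in the frame of stand above 0.08 m and y of the grasp point in the frame of ruler_mid below 0 m), for 0.2 s.
At the end, for the whole second after the job is handed in: The longer ruler lies released, at rest and flat (within 6 degrees) on the tray's floor, its centre within 60 mm across and 40 mm along of the tray's centre; the shorter ruler is within 30 mm of where it began (x of ruler_mid in the frame of tray between -0.06 and 0.06 m and y of ruler_mid in the frame of tray between -0.04 and 0.04 m and z of ruler_mid in the frame of tray below 0.016 m and angle between ruler_mid's own z axis and vertical below 0.1 rad and linear speed of ruler below 0.02 m/s and contact force between the fingers and ruler below 0.05 N and distance of short_ruler_mid from where it was at the start of the episode below 0.03 m); the robot touches nothing.
It fails at once if the shorter ruler is shifted by more than 30 mm (distance of short_ruler_mid from where it was at the start of the episode above 0.03 m).
It also fails if it takes over 45 s, if anything falls off the work surface, if the arm or the gripper's body presses on something with over 40 N, if the wrist force passes 120 N, or if a joint passes its speed limit or range.

### The arm

A 6-joint arm with a two-finger parallel gripper is mounted at the origin on the work surface. World frame = base frame: x ahead of the robot, y to its left, z up, the work surface at z = 0. Lengths are in mm, angles in rad, forces in N, time in s.
With the tool pointing down it reaches from about 350 to 875 mm from the base axis. Payload 4.2 kg.
Tool frame: the origin (TCP) lies at the very end of the fingers, on their centre line; the grasp point (between the pads) lies 19 mm behind it; z points along the fingers, y is the direction in which the jaws open and shut (so a half turn about z gives the same grasp; the last joint's range is limited). The gripper opens to 85 mm and grips with 20 to 120 N. Pads are 22 mm wide; open, the fingers measure 114 mm over their backs; the gripper's body (76 mm by 85 mm) begins 54 mm behind the grasp point. The pads swing forward as they close: fully open they stand 13 mm farther back than shut.
Start: joints at [-1.049, 0.385, 0.008, 0, -1.194, -0.259], TCP at [162.383, -603.516, 196.412] pointing down, gripper open.
Joint ranges: [-3.14, 3.14], [-1.21, 2.06], [-1.07, 1.41], [-3.16, 2.05], [-2.99, -0.16], [-3.1, 3.1]. Speed limits (rad/s): [2.79, 2.79, 3.14, 3.14, 3.14, 3.14].

### API

Orientations are given as a unit quaternion [x, y, z, w].
In Python, from bench import arm, optics, job gives the robot as it stands.
- The arm moves only by the tool send_rows, never from a script. Its argument "steps" is a list that holds one entry, the list of rows, each a list of 5 numbers: the shift along the tool's x, y, z in cm, then the turn about the tool's z in rad, then the opening, from 0 (shut) to 1 (fully open). A call has 1 to 10 rows; each row shifts and turns the pose as measured when the row begins, along the tool's axes as they then stand; what a row does not reach is not made up. A row lasts 1/12 s, in which the tool goes at most 41.7 mm and 7.16 degrees, less where a joint would pass 70% of its speed; a pose out of reach is approached as far as the arm can. A call with a gripper value outside its range is refused whole. The fingers move at their own pace and stop on an object; the grip force is fixed at half the most. Time passes only in rows, so rows that do not move let the fingers close. It gives the time, the measured TCP pose, the force and the opening at its end, in the units of the state.
- arm.read_state(): the state, without advancing time (a new reading comes with each control period).
- optics.get_image(name): name is "scene" or "top" or "wrist"; returns (picture, depth): 420x560x3 uint8, blue, green, red; 420x560 float32, mm along the optical axis (not along the pixel's ray), 0 where there is no reading.
- optics.get_calibration(name): a dict with "K" (3x3 intrinsics, pixels), "rvec" (rotation vector, rad) and "tvec" (3), from world to camera coordinates, as OpenCV has them; the wrist camera has in their place "hand_eye" (4x4, takes a point from camera to tool coordinates, whose origin is the TCP and whose axes are the flange's). Camera axes: x right, y down, z forward; pixel columns grow to the right and rows downward; lengths in mm; the calibration is good to about 2 mm. A picture is of the moment at which its call begins: read the wrist's pose just before it. get_calibration takes no time and is no camera call.
- job.job_done(): hands the job in, once; it reports no verdict.
The state is a dict: "clock": time; "joints": joint angles; "joint_vel": joint speeds; "joint_efforts": joint torques, N m; "position": TCP position; "ee_rot": TCP orientation; "contact_force": force on the tool from outside, world axes, zero at the start; "wrist_torque": the same for the moment, N m; "gripper_width": finger opening in mm.
Only numpy, scipy, OpenCV 4.12 (cv2) and the standard library are available. Lean on these libraries where they do the work, as an engineer would, in place of code of your own. Each camera call takes 0.05 s, during which the arm holds its last target. There are 200 camera calls.

## Working session

There is one attempt and no reset: what is moved stays moved. The work goes in short steps, Python scripts to look and compute and a tool call to move; the robot and the scene stay as the last step left them, time stands still between calls to the robot, and variables do not carry over. Pictures are saved under pics/ and viewed, about 8 in all and at most 12, crops included, and the job is handed in when it is done.

Besides the shell and the picture viewer there is one more tool, called by a JSON object that holds its "name" and its "arguments", one argument or row to a line. send_rows: Moves the arm, as the interface text tells. Its arguments: {"type":"object","properties":{"steps":{"type":"array","items":{"type":"array","items":{"type":"array","items":{"type":"number"}}}}},"required":["steps"]}

```bash
mkdir -p pics; ls; python3 - <<'E'
from bench import arm,optics
import cv2,numpy as np
s=arm.read_state();print(s)
for n in("top","scene"):
    im,d=optics.get_image(n);cv2.imwrite(f"pics/{n}0.png",im);np.save(f"pics/{n}0.npy",d);np.save(f"pics/{n}0i.npy",im)
    print(n,optics.get_calibration(n))
print(optics.get_calibration("wrist"))
E
```

```text
pics
{'clock': 0.0, 'joints': array([-1.04941579e+00,  3.85546154e-01,  6.61067838e-03, -4.82129618e-04,
       -1.19398449e+00, -2.58608774e-01]), 'joint_vel': array([ 9.06150046e-05, -5.40415883e-04, -5.35322778e-04,  7.31811837e-04,
       -1.36063967e-04,  1.81597449e-05]), 'joint_efforts': array([ 1.12921185e-03, -3.92291415e+01,  1.88403332e+01,  4.18613881e+00,
       -4.67799866e-03, -1.18299557e-06]), 'position': array([ 162.19206547, -602.90363264,  195.32451321]), 'ee_rot': array([-1.30919956e-01,  9.91392348e-01,  1.06727315e-03, -1.96453076e-04]), 'contact_force': array([-0.77719809,  0.84516619, -0.00719975]), 'wrist_torque': array([0.05020122, 0.0134006 , 0.02397095]), 'gripper_width': 85.07711041716735}
top {'K': array([[382.69059088,   0.        , 275.58575394],
       [  0.        , 382.69059088, 211.32873229],
       [  0.        ,   0.        ,   1.        ]]), 'rvec': array([ 2.17354742, -2.13299803,  0.15246155]), 'tvec': array([ 171.88736414,  449.48423116, 1098.8086809 ])}
scene {'K': array([[526.45356395,   0.        , 277.21661338],
       [  0.        , 526.45356395, 207.22662377],
       [  0.        ,   0.        ,   1.        ]]), 'rvec': array([ 2.09803417,  0.60726098, -0.29542098]), 'tvec': array([-486.41500564,   12.75699415, 1738.02334456])}
{'K': array([[351.11278822,   0.        , 275.54321276],
       [  0.        , 351.11278822, 208.99945204],
       [  0.        ,   0.        ,   1.        ]]), 'hand_eye': array([[ 1.23070988e-03, -9.45067247e-01, -3.26873651e-01,
         8.50465435e+01],
       [ 9.99999235e-01,  1.20236951e-03,  2.88762633e-04,
        -1.22877442e+00],
       [ 1.20122806e-04, -3.26873757e-01,  9.45068004e-01,
        -1.77227209e+02],
       [ 0.00000000e+00,  0.00000000e+00,  0.00000000e+00,
         1.00000000e+00]])}
```

View pics/top0.png

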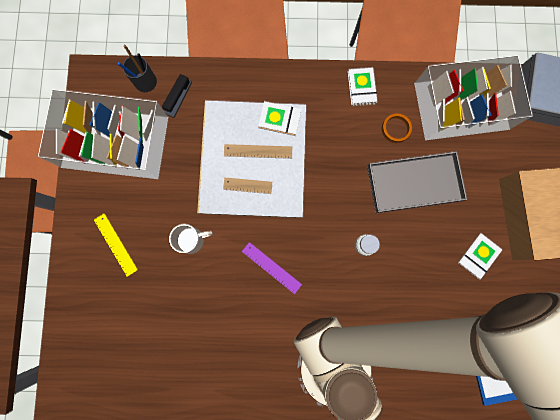

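View pics/scene0.png

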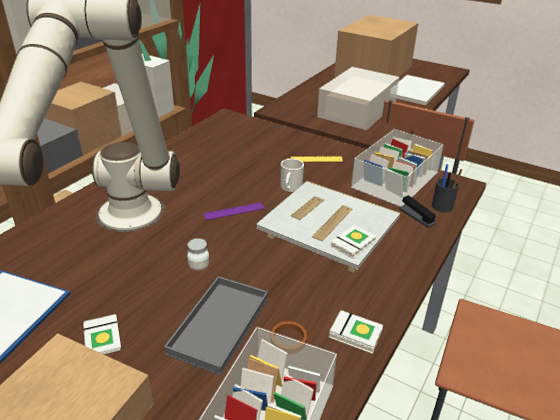

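The top view shows the white stand at columns 198–306, rows 100–217. The long ruler is at columns 224–292, row ~152, and the short one at columns 224–272, row ~186. There is a card box on the stand at (279,118), and the tray is centred at about (417,182).

```bash
cat > h.py <<'E'
import cv2,numpy as np
from scipy.spatial.transform import Rotation as R
from bench import arm,optics
def cam(n,s=None):
    c=optics.get_calibration(n);K=c["K"]
    if n=="wrist":
        T=np.eye(4);T[:3,:3]=R.from_quat(s["ee_rot"]).as_matrix();T[:3,3]=s["position"]
        T=T@c["hand_eye"];return K,T[:3,:3],T[:3,3]
    r=cv2.Rodrigues(c["rvec"])[0];return K,r.T,-r.T@c["tvec"]
def ray(c,px,z):
    K,r,o=c;px=np.atleast_2d(px).astype(float)
    d=(r@np.linalg.inv(K)@np.c_[px,np.ones(len(px))].T).T
    return o+d*((z-o[2])/d[:,2])[:,None]
def wood(im):
    h=cv2.cvtColor(im,cv2.COLOR_BGR2HSV)
    return cv2.morphologyEx(cv2.inRange(h,(8,60,110),(25,200,255)),cv2.MORPH_CLOSE,np.ones((5,5)))
def rect(c,pts,z):
    p=ray(c,pts.reshape(-1,2),z)[:,:2].astype(np.float32)
    b=cv2.minAreaRect(p);q=cv2.boxPoints(b)
    e=[q[1]-q[0],q[2]-q[1]];L=max(e,key=np.linalg.norm)
    return np.round(b[0],1),np.round(sorted(b[1]),1),round(np.degrees(np.arctan2(L[1],L[0]))%180,2)
E
python3 - <<'E'
from h import *
im=np.load("pics/top0i.npy");d=np.load("pics/top0.npy");c=cam("top")
print("o",c[2]);
def show(m,z,reg,nm):
    mm=np.zeros_like(m);x0,y0,x1,y1=reg;mm[y0:y1,x0:x1]=m[y0:y1,x0:x1]
    for k in cv2.findContours(mm,0,2)[0]:
        if cv2.contourArea(k)>250: print(nm,cv2.boundingRect(k),rect(c,k,z))
show(wood(im),63,(200,130,304,205),"ruler")
h=cv2.cvtColor(im,cv2.COLOR_BGR2HSV)
m=cv2.morphologyEx(cv2.inRange(h,(0,0,190),(180,50,255)),cv2.MORPH_CLOSE,np.ones((41,41)))
m=cv2.inRange(h,(0,0,150),(180,60,255));m=cv2.morphologyEx(m,2,np.ones((5,5)))
show(m,60,(192,95,312,222),"stand")
g=cv2.inRange(h,(0,0,50),(180,45,150));show(g,30,(362,145,472,218),"tray")
for p in[(250,168),(280,118),(292,118),(258,152),(248,186),(417,182)]: print(p,d[p[1],p[0]])
# card box height
K,r,o=c
ys,xs=np.mgrid[98:140,250:304];z=d[98:140,250:304]
P=(r@np.linalg.inv(K)@np.c_[xs.ravel(),ys.ravel(),np.ones(xs.size)].T*z.ravel()).T+o
q=P[P[:,2]>68];print("box",q.min(0),q.max(0))
E
```

```text
o [ 292.95977859  184.82967077 1148.46611538]
ruler (223, 178, 49, 16) (array([516.4, 263.5]), array([ 34.9, 139.3]), np.float32(85.85))
ruler (224, 144, 68, 14) (array([619.3, 236.8]), array([ 35.3, 197.2]), np.float32(89.23))
stand (199, 101, 107, 116) (array([601.4, 249.5]), array([298.6, 341.7]), np.float32(178.79))
tray (371, 153, 95, 54) (array([ 544.5, -242.7]), array([150.5, 260.4]), np.float32(99.07))
(250, 168) 1113.2299
(280, 118) 1116.157
(292, 118) 1116.4966
(258, 152) 1120.2513
(248, 186) 1102.959
(417, 182) 1169.2352
box [292.95977859 114.18914621  68.63273755] [ 764.50254927  236.45687456 1148.46611538]
```

{"name": "send_rows", "arguments": {
  "steps": [
    [[0, 0, 0, -0.13, 0], [0, 0, 0, -0.13, 0], [0, 0, 0, -0.13, 0], [0, 0, 0, -0.13, 0], [0, 0, 0, -0.13, 0], [0, 0, 0, -0.13, 0], [0, 0, 0, -0.13, 0], [0, 0, 0, -0.13, 0], [0, 0, 0, -0.13, 0], [0, 0, 0, -0.13, 0]]
  ]
}}

```text
clock: 0.93
position: [161.1, -599.1, 188.6]
ee_rot: [-0.688, 0.725, 0.007, 0.003]
contact_force: [1.0, 0.0, -0.6]
gripper_width: 0.0
```

{"name": "send_rows", "arguments": {
  "steps": [
    [[-3.5, -1.9, -0.1, -0.04, 0], [-3.5, -1.9, -0.1, 0, 0], [-3.5, -1.9, -0.1, 0, 0], [-3.5, -1.9, -0.1, 0, 0], [-3.5, -1.9, -0.1, 0, 0], [-3.5, -1.9, -0.1, 0, 0], [-3.5, -1.9, -0.1, 0, 0], [-3.5, -1.9, -0.1, 0, 0], [-3.5, -1.9, -0.1, 0, 0], [-3.5, -1.9, -0.1, 0, 0]]
  ]
}}

```text
clock: 1.77
position: [357.0, -241.3, 196.1]
ee_rot: [-0.7, 0.714, 0.013, 0.004]
contact_force: [0.9, -0.4, -0.7]
gripper_width: -0.4
```

{"name": "send_rows", "arguments": {
  "steps": [
    [[-3.5, -1.9, -0.1, 0, 0], [-3.5, -1.9, -0.1, 0, 0], [-3.5, -1.9, -0.1, 0, 0], [-3.5, -1.9, -0.1, 0, 0], [-3.5, -1.9, -0.1, 0, 0], [-3.5, -1.9, -0.1, 0, 0], [-3.5, -1.9, -0.1, 0, 0], [-3.5, -1.9, -0.1, 0, 0], [-3.5, -1.9, -0.1, 0, 0], [-3.5, -1.9, -0.1, 0, 0]]
  ]
}}

```text
clock: 2.6
position: [555.6, 124.7, 211.6]
ee_rot: [-0.701, 0.713, 0.014, 0.003]
contact_force: [0.1, -0.6, 0.5]
gripper_width: 0.0
```

{"name": "send_rows", "arguments": {
  "steps": [
    [[-2.8, -1.6, 0, -0.02, 0], [-2.8, -1.6, 0.5, 0, 0], [-2.8, -1.6, 1.0, 0, 0], [-2.8, -1.6, 1.5, 0, 0], [0, 0, 1.5, 0, 0], [0, 0, 1.0, 0, 0], [0, 0, 0.5, 0, 0], [0, 0, 0, 0, 0]]
  ]
}}

```text
clock: 3.27
position: [622.0, 252.3, 144.5]
ee_rot: [0.711, -0.703, -0.014, -0.001]
contact_force: [0.2, 0.6, 0.2]
gripper_width: 0.1
```

```bash
python3 - <<'E'
from h import *
s=arm.read_state();im,d=optics.get_image("wrist");c=cam("wrist",s)
print(s["position"],s["ee_rot"],s["contact_force"],s["joints"][5])
cv2.imwrite("pics/w1.png",im)
for k in cv2.findContours(wood(im),0,2)[0]:
    if cv2.contourArea(k)>1500: print(cv2.boundingRect(k),rect(c,k,63))
E
```

```text
[622.02108396 252.25052875 144.52550278] [ 7.11194874e-01 -7.02847328e-01 -1.43903307e-02 -6.34969827e-04] [0.22116542 0.58455304 0.22963744] -0.5863837554955604
(367, 123, 46, 167) (array([523.8, 260.7]), array([ 24.5, 138.5]), np.float32(86.04))
(285, 34, 20, 237) (array([608.9, 223.2]), array([ 10.9, 177.4]), np.float32(89.32))
(251, 33, 31, 241) (array([626.3, 224.8]), array([ 24.8, 180.5]), np.float32(89.37))
```

View pics/w1.png

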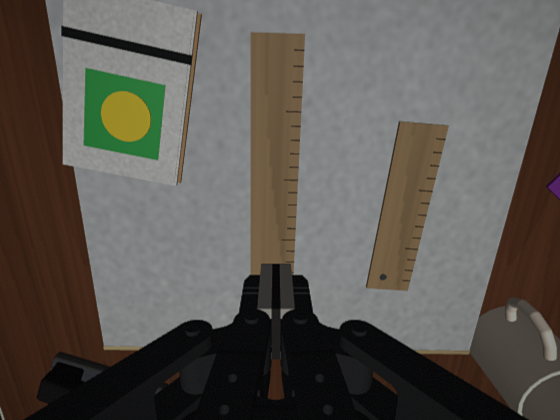

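The wrist view shows the long ruler at columns 251–303. Its tray end is at row 33, and the closed fingers sit over its rear half. The card box is clear to the left and the short ruler clear to the right. Next I press down.

{"name": "send_rows", "arguments": {
  "steps": [
    [[0, 0, 1.5, 0, 0], [0, 0, 1.5, 0, 0], [0, 0, 1.5, 0, 0], [0, 0, 1.0, 0, 0], [0, 0, 0.5, 0, 0], [0, 0, 0, 0, 0]]
  ]
}}

```text
clock: 3.82
position: [624.3, 250.0, 92.3]
ee_rot: [0.71, -0.704, -0.012, -0.007]
contact_force: [0.1, 0.1, 0.0]
gripper_width: -0.2
```

{"name": "send_rows", "arguments": {
  "steps": [
    [[0, 0.2, 1.0, 0, 0], [0, 0.1, 0.6, 0, 0], [0, 0, 0.3, 0, 0], [0, 0, 0.2, 0, 0], [0, 0, 0, 0, 0]]
  ]
}}

```text
clock: 4.23
position: [622.5, 250.6, 73.0]
ee_rot: [0.71, -0.704, -0.011, -0.01]
contact_force: [-0.0, 0.3, 0.3]
gripper_width: -0.3
```

{"name": "send_rows", "arguments": {
  "steps": [
    [[0, 0.1, 0.4, 0, 0], [0, 0, 0.2, 0, 0], [0, 0, 0.15, 0, 0], [0, 0, 0, 0, 0]]
  ]
}}

```text
clock: 4.57
position: [621.8, 251.4, 65.3]
ee_rot: [0.71, -0.704, -0.011, -0.011]
contact_force: [-0.0, -0.1, 0.0]
gripper_width: -0.2
```

{"name": "send_rows", "arguments": {
  "steps": [
    [[0, 0, 0.15, 0, 0], [0, 0, 0.1, 0, 0], [0, 0, 0.1, 0, 0]]
  ]
}}

```text
clock: 4.82
position: [622.2, 251.7, 61.9]
ee_rot: [0.71, -0.704, -0.011, -0.011]
contact_force: [-0.0, 1.0, -0.1]
gripper_width: -0.1
```

{"name": "send_rows", "arguments": {
  "steps": [
    [[0, 0, 0.1, 0, 0], [0, 0, 0.1, 0, 0]]
  ]
}}

```text
clock: 4.98
position: [622.3, 251.8, 59.8]
ee_rot: [0.71, -0.704, -0.011, -0.011]
contact_force: [-0.7, -0.5, -0.9]
gripper_width: -0.5
```

{"name": "send_rows", "arguments": {
  "steps": [
    [[0, 0, 0.1, 0, 0], [0, 0, 0.1, 0, 0]]
  ]
}}

```text
clock: 5.15
position: [622.4, 251.9, 57.6]
ee_rot: [0.71, -0.704, -0.011, -0.011]
contact_force: [-0.1, -0.5, -0.1]
gripper_width: -0.0
```

{"name": "send_rows", "arguments": {
  "steps": [
    [[0, 0, 0.1, 0, 0], [0, 0, 0.1, 0, 0]]
  ]
}}

```text
clock: 5.32
position: [622.4, 251.9, 55.4]
ee_rot: [0.71, -0.704, -0.011, -0.011]
contact_force: [-1.0, 1.1, 0.0]
gripper_width: 0.1
```

```bash
python3 - <<'E'
from h import *
s=arm.read_state();im,d=optics.get_image("wrist")
print(s["position"],s["contact_force"],s["joint_efforts"])
cv2.imwrite("pics/w2.png",im[150:420,130:430])
E
```

```text
[622.39320911 251.94658717  55.43315686] [-0.99947022  1.05416143  0.00533577] [-1.37190855e-03 -4.59776330e+01  1.65437990e+01  3.63938726e+00
  1.84075552e-02 -3.22061587e-04]
```

View pics/w2.png

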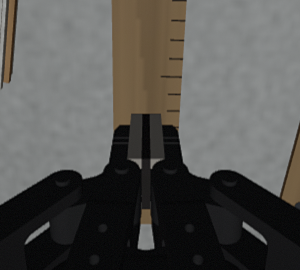

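The crop shows the fingertips centred over the ruler, with no visible contact yet. I keep lowering in small steps.

{"name": "send_rows", "arguments": {
  "steps": [
    [[0, 0, 0.1, 0, 0], [0, 0, 0.1, 0, 0]]
  ]
}}

```text
clock: 5.53
position: [622.3, 252.0, 53.1]
ee_rot: [0.71, -0.704, -0.011, -0.011]
contact_force: [-0.7, 0.6, -0.3]
gripper_width: 0.2
```

{"name": "send_rows", "arguments": {
  "steps": [
    [[0, 0, 0.1, 0, 0], [0, 0, 0.1, 0, 0]]
  ]
}}

```text
clock: 5.7
position: [622.4, 252.1, 51.0]
ee_rot: [0.71, -0.704, -0.011, -0.011]
contact_force: [-0.1, 0.1, 0.5]
gripper_width: 0.5
```

{"name": "send_rows", "arguments": {
  "steps": [
    [[0, 0, 0.1, 0, 0], [0, 0, 0.05, 0, 0]]
  ]
}}

```text
clock: 5.87
position: [622.3, 252.1, 49.1]
ee_rot: [0.71, -0.704, -0.011, -0.011]
contact_force: [-0.6, -0.5, 0.2]
gripper_width: 0.2
```

```bash
python3 - <<'E'
from h import *
s=arm.read_state();print(s["position"],s["contact_force"],s["joint_efforts"][:3],s["wrist_torque"])
im,d=optics.get_image("scene")
cv2.imwrite("pics/s2.png",cv2.resize(im[150:270,230:430],None,fx=4,fy=4,interpolation=2)) 
E
```

```text
[622.3002092  252.09320738  49.1472574 ] [-0.58064209 -0.47306458  0.22329715] [ 2.93582445e-03 -4.61908793e+01  1.64345241e+01] [-0.04928788  0.01979404 -0.0402482 ]
```

View pics/s2.png

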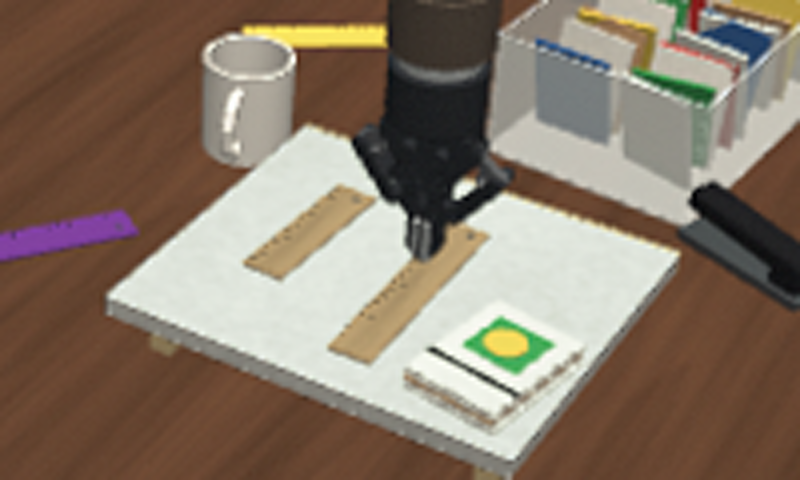

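The scene crop shows the fingertip end at crop (422,258), about (335,214) in the full image, near the ruler's top. I compare that with where the measured TCP should appear.

```bash
python3 - <<'E'
from h import *
c=optics.get_calibration("scene")
for z in(49,63,70,76): print(z,cv2.projectPoints(np.float64([[622.3,252.1,z],[622,241,z]]),c["rvec"],c["tvec"],c["K"],None)[0].reshape(-1,2).round(1).tolist())
k,r,o=cam("scene");print(o)
E
```

```text
49 [[334.4, 222.2], [332.6, 223.9]]
63 [[334.7, 218.5], [333.0, 220.2]]
70 [[334.9, 216.6], [333.2, 218.3]]
76 [[335.1, 215.0], [333.3, 216.7]]
[1148.77926824 -969.86323745  998.57845878]
```

{"name": "send_rows", "arguments": {
  "steps": [
    [[0, 0, 0.1, 0, 0], [0, 0, 0.1, 0, 0]]
  ]
}}

```text
clock: 6.08
position: [622.4, 252.2, 47.1]
ee_rot: [0.71, -0.704, -0.011, -0.011]
contact_force: [-0.8, 0.7, -0.1]
gripper_width: 0.1
```

{"name": "send_rows", "arguments": {
  "steps": [
    [[0, 0, 0.1, 0, 0], [0, 0, 0.1, 0, 0]]
  ]
}}

```text
clock: 6.25
position: [622.4, 252.3, 45.0]
ee_rot: [0.71, -0.704, -0.011, -0.011]
contact_force: [-0.1, -0.2, -0.6]
gripper_width: -0.2
```

{"name": "send_rows", "arguments": {
  "steps": [
    [[0, 0, 0.1, 0, 0], [0, 0, 0.1, 0, 0]]
  ]
}}

```text
clock: 6.42
position: [622.4, 252.4, 42.7]
ee_rot: [0.71, -0.704, -0.011, -0.011]
contact_force: [-0.3, -0.1, 0.3]
gripper_width: 0.2
```

```bash
python3 - <<'E'
from h import *
s=arm.read_state();im,d=optics.get_image("wrist");c=cam("wrist",s);K,r,o=c
print(s["position"][2])
he=optics.get_calibration("wrist")["hand_eye"];t=np.linalg.inv(he)@[0,0,0,1];print("tcp cam",t[:3],(K@t[:3]/t[2])[:2])
for v in range(150,340,8):
    out=[]
    for u in(258,270,277,284,220):
        p=r@(np.linalg.inv(K)@[u,v,1]*d[v,u])+o;out.append((round(float(d[v,u])),round(p[1]),round(p[2])))
    print(v,out)
E
```

```text
42.72038205043782
tcp cam [ -0.49341946  23.08161655 195.52257426] [274.65714687 250.44863394]
150 [(156, 192, 62), (156, 192, 62), (155, 192, 63), (156, 192, 62), (158, 193, 60)]
158 [(157, 196, 63), (157, 196, 62), (157, 196, 63), (157, 196, 62), (160, 197, 60)]
166 [(159, 200, 62), (157, 199, 64), (158, 199, 62), (158, 199, 62), (161, 200, 60)]
174 [(159, 203, 63), (160, 203, 62), (159, 203, 63), (161, 203, 61), (163, 204, 59)]
182 [(162, 207, 62), (161, 207, 62), (161, 207, 63), (161, 207, 63), (164, 208, 59)]
190 [(161, 210, 64), (162, 211, 63), (162, 211, 63), (162, 211, 63), (166, 212, 59)]
198 [(165, 215, 62), (162, 214, 64), (164, 215, 62), (164, 215, 63), (167, 216, 59)]
206 [(165, 219, 63), (165, 219, 62), (165, 219, 63), (164, 218, 63), (168, 220, 60)]
214 [(166, 223, 63), (166, 223, 63), (167, 223, 62), (167, 223, 62), (170, 224, 60)]
222 [(166, 226, 64), (168, 227, 62), (168, 227, 63), (168, 227, 63), (172, 229, 59)]
230 [(170, 231, 62), (170, 231, 62), (169, 231, 63), (171, 231, 61), (172, 232, 60)]
238 [(171, 235, 62), (171, 235, 62), (171, 235, 63), (171, 235, 62), (
[... 362 characters left out ...]
51, 243, 87), (141, 238, 95), (142, 238, 94), (143, 238, 94), (183, 260, 59)]
286 [(145, 243, 93), (137, 238, 100), (136, 238, 100), (137, 238, 100), (184, 265, 60)]
294 [(132, 238, 106), (131, 237, 106), (132, 238, 105), (132, 238, 106), (186, 270, 59)]
302 [(127, 238, 111), (127, 238, 110), (127, 238, 110), (126, 237, 111), (187, 274, 60)]
310 [(121, 237, 117), (123, 238, 115), (123, 238, 115), (124, 238, 114), (190, 280, 59)]
318 [(115, 236, 122), (125, 242, 114), (125, 242, 114), (118, 237, 120), (192, 286, 59)]
326 [(112, 236, 126), (121, 242, 118), (125, 244, 116), (112, 236, 126), (193, 290, 60)]
334 [(108, 236, 130), (116, 241, 123), (126, 248, 115), (110, 237, 128), (115, 240, 124)]
```

The wrist depth puts the ruler top at z≈63 and the visible fingertip end at z≈87 while the TCP reads 43. The real fingertips therefore end about 40 mm short of the stated TCP. I trust the observation and keep descending with force checks.

{"name": "send_rows", "arguments": {
  "steps": [
    [[0, 0, 0.4, 0, 0], [0, 0, 0.4, 0, 0], [0, 0, 0.3, 0, 0], [0, 0, 0.1, 0, 0]]
  ]
}}

```text
clock: 6.8
position: [622.3, 252.8, 29.4]
ee_rot: [0.71, -0.704, -0.011, -0.011]
contact_force: [-0.1, 0.7, -0.1]
gripper_width: 0.1
```

```bash
python3 - <<'E'
from h import *
s=arm.read_state();im,d=optics.get_image("wrist");c=cam("wrist",s);K,r,o=c
print(s["position"],s["contact_force"])
for v in range(256,276,2):
    p=[r@(np.linalg.inv(K)@[u,v,1]*d[v,u])+o for u in (270,284)];print(v,np.round(p,0)[:,1:].tolist())
E
```

```text
[622.31871454 252.75664876  29.42035821] [-0.12421849  0.66585742 -0.07061998]
256 [[238.0, 63.0], [238.0, 63.0]]
258 [[240.0, 62.0], [239.0, 62.0]]
260 [[240.0, 64.0], [240.0, 63.0]]
262 [[241.0, 63.0], [241.0, 62.0]]
264 [[239.0, 68.0], [240.0, 68.0]]
266 [[239.0, 70.0], [239.0, 71.0]]
268 [[238.0, 73.0], [240.0, 71.0]]
270 [[238.0, 75.0], [239.0, 74.0]]
272 [[239.0, 76.0], [239.0, 75.0]]
274 [[238.0, 78.0], [238.0, 78.0]]
```

{"name": "send_rows", "arguments": {
  "steps": [
    [[0, 0, 0.1, 0, 0], [0, 0, 0.1, 0, 0]]
  ]
}}

```text
clock: 7.02
position: [622.5, 252.8, 28.4]
ee_rot: [0.71, -0.704, -0.01, -0.011]
contact_force: [-3.6, 0.3, 8.9]
gripper_width: -0.3
```

Contact: 8.9 N at TCP z 28.4. Next, a short test drag.

{"name": "send_rows", "arguments": {
  "steps": [
    [[0.3, 0, 0.05, 0, 0], [0.6, 0, 0.05, 0, 0], [0.6, 0, 0.05, 0, 0]]
  ]
}}

```text
clock: 7.27
position: [624.4, 239.9, 28.5]
ee_rot: [0.711, -0.703, -0.01, -0.014]
contact_force: [-0.1, 2.0, 3.2]
gripper_width: 0.1
```

```bash
cat > look.py <<'E'
from h import *
s=arm.read_state();im,d=optics.get_image("top");c=cam("top")
print(s["position"].round(1),s["contact_force"].round(1))
m=wood(im);m[:130]=0;m[205:]=0;m[:,:200]=0;m[:,340:]=0
for k in cv2.findContours(m,0,2)[0]:
    if cv2.contourArea(k)>100: print(cv2.boundingRect(k),rect(c,k,63),"ymin",ray(c,k.reshape(-1,2),63)[:,1].min().round(1))
E
python3 look.py
```

```text
[624.4 239.9  28.5] [-0.1  2.   3.2]
(217, 179, 55, 25) (array([507.6, 274.1]), array([ 57.6, 162.3]), np.float32(102.18)) ymin 194.8
(304, 175, 36, 21) (array([521.1,  48.5]), array([ 54.7, 102.9]), np.float32(86.81)) ymin -1.7
(305, 146, 35, 10) (array([624.1,  47.7]), array([ 27.2, 100.1]), np.float32(91.16)) ymin -2.1
(261, 145, 31, 13) (array([618.9, 182.3]), array([35.8, 88.7]), np.float32(88.6)) ymin 138.4
(224, 144, 28, 13) (array([620.7, 294.7]), array([35.1, 80.2]), np.float32(87.7)) ymin 255.2
```

The ruler did not move; the finger skimmed over it. I press harder.

{"name": "send_rows", "arguments": {
  "steps": [
    [[0, 0, 0.12, 0, 0], [0.2, 0, 0.12, 0, 0], [0.4, 0.05, 0.12, 0, 0], [0.4, 0.05, 0.12, 0, 0], [0.4, 0, 0.12, 0, 0]]
  ]
}}

```text
clock: 7.73
position: [627.8, 229.4, 28.5]
ee_rot: [0.711, -0.703, -0.009, -0.022]
contact_force: [-1.1, 3.0, 5.1]
gripper_width: -0.2
```

```bash
python3 look.py|grep -v 304
```

```text
[627.8 229.4  28.5] [-1.1  3.   5.1]
(217, 180, 55, 25) (array([502.7, 274.4]), array([ 52.7, 165.3]), np.float32(103.97)) ymin 194.8
(305, 146, 35, 10) (array([624.1,  47.7]), array([ 27.2, 100.1]), np.float32(91.16)) ymin -2.1
(265, 145, 31, 12) (array([621.6, 170.8]), array([33.2, 87.9]), np.float32(91.16)) ymin 126.7
(228, 144, 29, 12) (array([622.4, 281.9]), array([33.2, 81.8]), np.float32(91.16)) ymin 240.7
```

{"name": "send_rows", "arguments": {
  "steps": [
    [[0.5, 0.05, 0.12, 0, 0], [0.5, 0.05, 0.12, 0, 0], [0.5, 0.05, 0.12, 0, 0], [0.5, 0.05, 0.12, 0, 0], [0.5, 0.05, 0.12, 0, 0], [0.5, 0.05, 0.12, 0, 0], [0.5, 0.05, 0.12, 0, 0], [0.5, 0.05, 0.12, 0, 0]]
  ]
}}

```text
clock: 8.45
position: [636.0, 199.2, 28.8]
ee_rot: [0.712, -0.701, -0.004, -0.04]
contact_force: [-0.3, 4.3, 5.9]
gripper_width: 0.0
```

```bash
python3 look.py|grep -v 304
```

```text
[636.  199.2  28.8] [-0.3  4.3  5.9]
(277, 142, 63, 14) (array([630.1,  88.4]), array([ 37.1, 181.6]), np.float32(88.7)) ymin -2.1
(244, 141, 24, 13) (array([630.7, 242.7]), array([36.3, 67.2]), np.float32(91.16)) ymin 208.7
```

```bash
python3 - <<'E'
from h import *
a,_=optics.get_image("top");w,_=optics.get_image("wrist")
a=cv2.resize(a[90:230,190:330],(420,420),interpolation=2);cv2.imwrite("pics/m1.png",np.hstack([a,w[:,170:500]]))
E
```

```text
(no output)
```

View pics/m1.png

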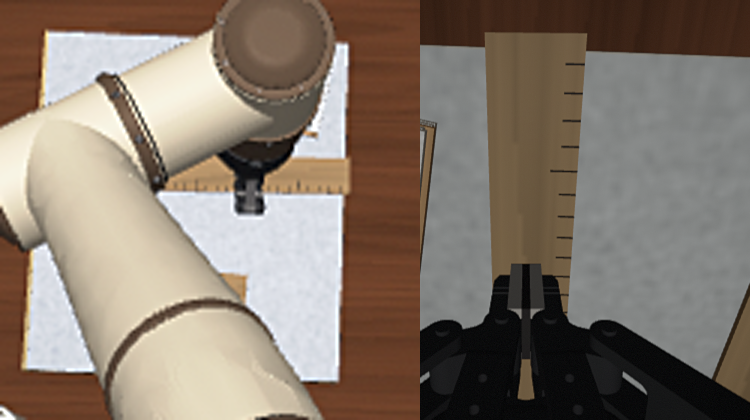

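The ruler's end is just past the edge, by about 5 mm: wrist rows 33 and 48. It has drifted slightly toward the card box, which is still clear. About 45 mm remain. I use fewer, larger rows to limit the tool tilt that builds up, and steer back a little.

{"name": "send_rows", "arguments": {
  "steps": [
    [[1.2, 0.15, 0.15, 0, 0], [1.5, 0.15, 0.15, 0, 0], [1.5, 0.15, 0.12, 0, 0], [0, 0, 0, 0, 0]]
  ]
}}

```text
clock: 8.93
position: [641.1, 162.8, 29.7]
ee_rot: [0.714, -0.698, -0.0, -0.051]
contact_force: [0.5, -0.5, -0.1]
gripper_width: -0.2
```

```bash
cat > wl.py <<'E'
from h import *
s=arm.read_state();im,d=optics.get_image("wrist");c=cam("wrist",s);K,r,o=c
print(s["position"].round(1),s["ee_rot"].round(3),s["contact_force"].round(1))
m=cv2.morphologyEx(cv2.inRange(cv2.cvtColor(im,cv2.COLOR_BGR2HSV),(8,60,90),(25,200,255)),cv2.MORPH_CLOSE,np.ones((7,7)))
# depth-based: points 5mm around z=62
v,u=np.mgrid[:420,:560];P=((r@np.linalg.inv(K)@np.stack([u.ravel(),v.ravel(),np.ones(u.size)]))*d.ravel()).T+o
P=P.reshape(420,560,3);m[abs(P[...,2]-62)>7]=0
for k in cv2.findContours(m,0,2)[0]:
    if cv2.contourArea(k)>1500:
        q=ray(c,k.reshape(-1,2),63);print(cv2.boundingRect(k),rect(c,k,63),"min",q.min(0).round(1),"max",q.max(0).round(1))
col=P[:,cv2.boundingRect(m)[0]-20] 
j=np.where((abs(P[:,340,2]-60)<4))[0];print("stand edge y at x",P[j[0],340].round(1))
j=np.where((abs(P[:,200,2]-60)<4))[0];print("stand edge y at x",P[j[0],200].round(1))
cv2.imwrite("pics/wl.png",im)
E
python3 wl.py
```

```text
[641.1 162.8  29.7] [ 0.714 -0.698 -0.    -0.051] [ 0.5 -0.5 -0.1]
(477, 346, 83, 74) (array([514.6, 213.7]), array([37.2, 46.3]), np.float32(85.89)) min [495.6 189.5  63. ] max [533.3 237.8  63. ]
(232, 30, 103, 287) (array([636.4, 117.2]), array([ 35.9, 123.9]), np.float32(91.24)) min [617.3  55.1  63. ] max [655.7 178.7  63. ]
stand edge y at x [613.5  97.4  56. ]
stand edge y at x [671.4  95.9  57.3]
```

The end is now at y≈55 and the stand edge at ≈98, so the overhang is about 43 mm and y_stand is about −94 mm. Next I lift, open and move over the overhang.

{"name": "send_rows", "arguments": {
  "steps": [
    [[0, 0, -0.5, 0, 0], [0, 0, -1.5, 0, 0], [0, 0, -1.5, 0, 0.5], [0, 0, -1.5, 0, 1], [1.5, 0, -0.8, 0, 1], [2, 0, -0.1, 0, 1], [2, 0, 0, 0, 1], [1.5, 0, 0, 0, 1], [0.5, 0, 0, 0, 1], [0, 0, 0, 0, 1]]
  ]
}}

```text
clock: 9.82
position: [632.1, 78.2, 79.7]
ee_rot: [0.715, -0.698, -0.004, -0.041]
contact_force: [0.2, 1.1, 0.1]
gripper_width: 85.3
```

```bash
python3 wl.py; python3 look.py
```

```text
[632.1  78.2  79.7] [ 0.715 -0.698 -0.004 -0.041] [0.2 1.1 0.1]
(237, 198, 62, 201) (array([635.9, 134. ]), array([ 36. , 160.4]), np.float32(91.26)) min [616.9  53.5  63. ] max [655.5 214.1  63. ]
stand edge y at x [591.5  97.3  57. ]
stand edge y at x [681.1  95.3  56.2]
[632.   78.7  79.6] [-0.7 -0.8 -0. ]
(223, 178, 44, 15) (array([516.9, 270.5]), array([ 34.9, 125.2]), np.float32(85.85)) ymin 209.1
(316, 175, 24, 23) (array([518.2,  31.8]), array([64. , 66.8]), np.float32(89.76)) ymin -1.7
(325, 141, 15, 15) (array([632.2,  18.5]), array([41. , 42.8]), np.float32(179.76)) ymin -2.1
(294, 140, 23, 15) (array([632.5,  96.8]), array([42.5, 63.8]), np.float32(94.88)) ymin 65.5
```

View pics/wl.png

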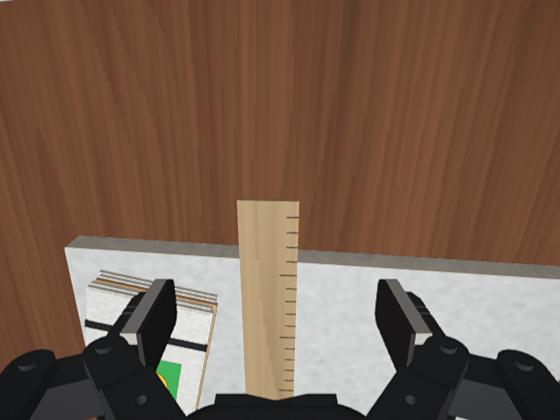

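The wrist view shows the open fingers straddling the ruler's line, with pads at columns 150 and 400. The ruler's end is at row 200 and the stand edge at rows ~245–265. I check the pad positions in depth.

```bash
python3 - <<'E'
from h import *
s=arm.read_state();im,d=optics.get_image("wrist");c=cam("wrist",s);K,r,o=c
print(s["position"])
v,u=np.mgrid[:420,:560];P=(((r@np.linalg.inv(K)@np.stack([u.ravel(),v.ravel(),np.ones(u.size)]))*d.ravel()).T+o).reshape(420,560,3)
for a,b in((120,180),(372,435)):
    Q=P[270:360,a:b].reshape(-1,3);Q=Q[Q[:,2]>92];print(Q.min(0).round(),Q.max(0).round(),np.percentile(Q,5,axis=0).round())
    i=Q[:,2]<Q[:,2].min()+6;print("tip",Q[i].min(0).round(),Q[i].max(0).round())
E
```

```text
[632.29054504  79.43431058  79.72357676]
[625. -18. 128.] [685.  87. 251.] [670.  61. 134.]
tip [671.  64. 128.] [679.  87. 134.]
[572. -18. 124.] [625.  85. 251.] [575.  59. 130.]
tip [580.  62. 124.] [587.  84. 130.]
```

{"name": "send_rows", "arguments": {
  "steps": [
    [[0.2, -0.2, 1, 0, 1], [0.2, -0.2, 1.5, 0, 1], [0.1, 0, 1.5, 0, 1], [0, 0, 1.2, 0, 1], [0, 0, 0.8, 0, 1], [0, 0, 0.4, 0, 1], [0, 0, 0, 0, 1]]
  ]
}}

```text
clock: 10.55
position: [641.1, 84.5, 10.2]
ee_rot: [0.718, -0.695, -0.004, -0.042]
contact_force: [-0.8, -0.3, 0.1]
gripper_width: 84.8
```

{"name": "send_rows", "arguments": {
  "steps": [
    [[0.6, 0.1, 0.3, 0, 1], [0, 0, 0.2, 0, 1], [0, 0, 0, 0, 1], [0, 0, 0, 0, 0], [0, 0, 0, 0, 0], [0, 0, 0, 0, 0], [0, 0, 0, 0, 0], [0, 0, 0, 0, 0]]
  ]
}}

```text
clock: 11.22
position: [642.3, 79.0, 7.1]
ee_rot: [0.718, -0.694, -0.002, -0.044]
contact_force: [0.1, 0.3, 0.6]
gripper_width: 34.0
```

```bash
python3 wl.py
```

```text
[642.3  79.    7.1] [ 0.718 -0.694 -0.002 -0.044] [0.1 0.3 0.6]
(230, 264, 93, 135) (array([638.2,  89. ]), array([36.1, 71.6]), np.float32(91.62)) min [619.4  52.8  63. ] max [656.9 124.9  63. ]
stand edge y at x [612.8  65.7  56.4]
stand edge y at x [669.3  67.8  62.3]
```

View pics/wl.png

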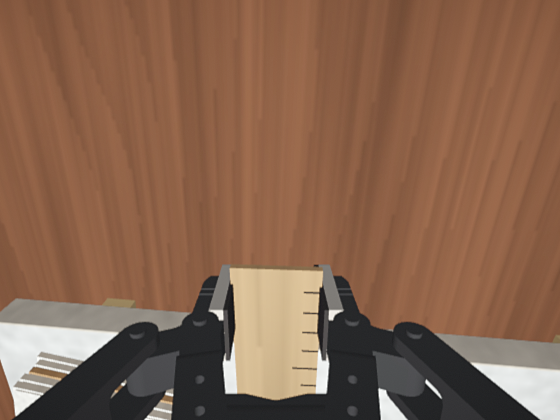

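The wrist view shows the ruler's end (row 265, columns 232–325) pinched squarely between both pads; the opening reads 34 mm. Next I lift.

{"name": "send_rows", "arguments": {
  "steps": [
    [[0, 0, -0.3, 0, 0], [0, 0, -0.6, 0, 0], [0, 0, -0.8, 0, 0], [0, 0, -1, 0, 0], [0, 0, -1, 0, 0], [0, 0, -1, 0, 0], [0, 0, -1, 0, 0], [0, 0, -1, 0, 0], [0, 0, -0.5, 0, 0], [0, 0, 0, 0, 0]]
  ]
}}

```text
clock: 12.1
position: [638.9, 73.8, 89.2]
ee_rot: [0.718, -0.694, -0.001, -0.046]
contact_force: [-0.4, 0.1, -0.2]
gripper_width: 34.0
```

```bash
python3 - <<'E'
from h import *
s=arm.read_state();print(s["position"].round(1),s["ee_rot"].round(3),s["gripper_width"])
a,_=optics.get_image("scene");b,_=optics.get_image("top")
cv2.imwrite("pics/l1.png",np.hstack([cv2.resize(a[120:280,200:400],(400,320),interpolation=2),cv2.resize(b[90:250,190:390],(400,320),interpolation=2)]))
E
```

```text
[638.9  73.8  89.2] [ 0.718 -0.694 -0.001 -0.046] 33.99436057155509
```

View pics/l1.png

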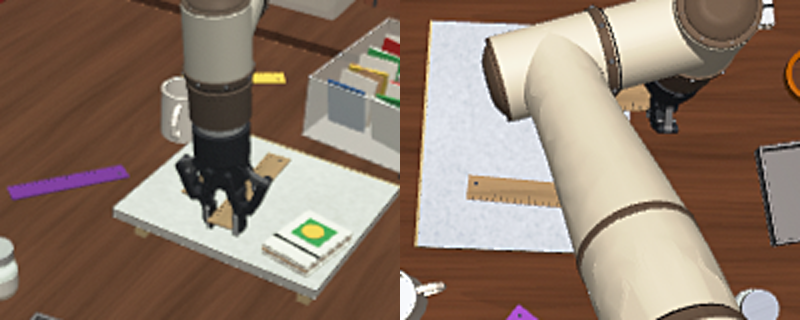

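The ruler hangs clear above the stand, held in its tray-side half, and the short ruler is undisturbed. Next I carry it to the tray, turning about +7.5° to match the tray's yaw.

{"name": "send_rows", "arguments": {
  "steps": [
    [[0.5, 0.2, -0.1, -0.07, 0], [1.5, 0.6, -0.1, -0.06, 0], [2.5, 1, -0.1, 0, 0], [3, 1.2, -0.1, 0, 0], [3, 1.2, -0.1, 0, 0], [3, 1.2, -0.1, 0, 0], [3, 1.2, -0.1, 0, 0], [3, 1.2, -0.1, 0, 0], [3, 1.2, -0.1, 0, 0], [3, 1.2, -0.1, 0, 0]]
  ]
}}

```text
clock: 13.03
position: [574.6, -197.6, 67.2]
ee_rot: [0.768, -0.639, -0.004, -0.041]
contact_force: [-0.4, -0.8, -0.3]
gripper_width: 33.8
```

{"name": "send_rows", "arguments": {
  "steps": [
    [[3, 1, -0.4, 0, 0], [3, 1, -0.4, 0, 0], [2, 0.7, -0.3, 0, 0], [1.2, 0.4, 0, 0, 0], [0.6, 0.2, 0, 0, 0], [0, 0, 0, 0, 0]]
  ]
}}

```text
clock: 13.53
position: [552.8, -310.0, 63.6]
ee_rot: [0.765, -0.643, -0.01, -0.039]
contact_force: [-0.5, 0.5, -0.2]
gripper_width: 34.1
```

```bash
python3 - <<'E'
from h import *
s=arm.read_state();print(s["position"].round(1),s["ee_rot"].round(3),s["gripper_width"])
a,_=optics.get_image("scene");b,_=optics.get_image("top")
cv2.imwrite("pics/t1.png",np.hstack([cv2.resize(a[220:400,110:310],(400,360),interpolation=2),cv2.resize(b[90:270,310:510],(400,360),interpolation=2)]))
w,d=optics.get_image("wrist");c=cam("wrist",s)
# tray floor rect: gray mask at floor plane from top camera
E
```

```text
[ 552.8 -310.    63.6] [ 0.765 -0.643 -0.01  -0.039] 34.0789200028761
```

View pics/t1.png

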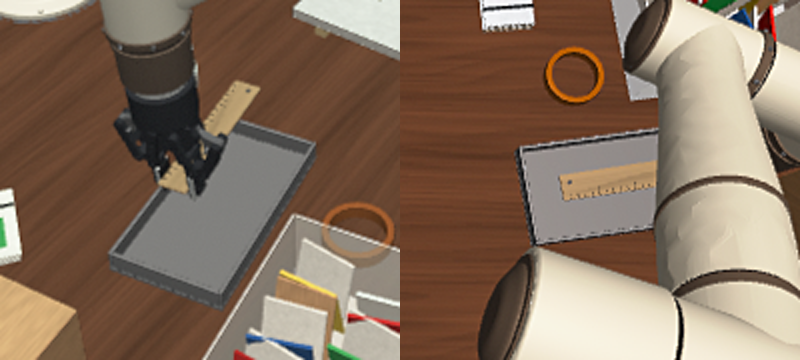

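The ruler is over the tray, aligned with its length. I lower it.

{"name": "send_rows", "arguments": {
  "steps": [
    [[0.5, 0, 0.8, 0, 0], [0.5, 0, 1.4, 0, 0], [0.4, 0, 1.4, 0, 0], [0, 0, 1.4, 0, 0], [0, 0, 1.2, 0, 0], [0, 0, 0.8, 0, 0], [0, 0, 0.4, 0, 0], [0, 0, 0, 0, 0]]
  ]
}}

```text
clock: 14.35
position: [561.2, -310.4, -19.1]
ee_rot: [0.769, -0.638, -0.011, -0.039]
contact_force: [-0.5, 0.6, -0.4]
gripper_width: 33.7
```

```bash
python3 - <<'E'
from h import *
s=arm.read_state();im,d=optics.get_image("wrist");K,r,o=cam("wrist",s);print(s["position"].round(1),s["ee_rot"].round(3))
v,u=np.mgrid[:420,:560];P=(((r@np.linalg.inv(K)@np.stack([u.ravel(),v.ravel(),np.ones(u.size)]))*d.ravel()).T+o).reshape(420,560,3)
for v in range(250,330,6): print(v,P[v,275].round().tolist(),P[v,225].round().tolist(),P[v,328].round().tolist())
E
```

```text
[ 561.2 -310.4  -19.1] [ 0.769 -0.638 -0.011 -0.039]
250 [562.0, -324.0, 4.0] [586.0, -319.0, 5.0] [537.0, -329.0, 3.0]
256 [561.0, -321.0, 4.0] [585.0, -316.0, 4.0] [537.0, -327.0, 5.0]
262 [561.0, -318.0, 5.0] [585.0, -313.0, 5.0] [536.0, -323.0, 5.0]
268 [562.0, -334.0, 36.0] [583.0, -322.0, 24.0] [539.0, -330.0, 22.0]
274 [562.0, -332.0, 37.0] [582.0, -322.0, 29.0] [540.0, -330.0, 27.0]
280 [561.0, -329.0, 37.0] [581.0, -323.0, 34.0] [540.0, -331.0, 32.0]
286 [561.0, -326.0, 37.0] [580.0, -323.0, 38.0] [541.0, -331.0, 37.0]
292 [560.0, -323.0, 36.0] [579.0, -324.0, 43.0] [541.0, -332.0, 42.0]
298 [560.0, -320.0, 36.0] [579.0, -325.0, 47.0] [542.0, -332.0, 45.0]
304 [559.0, -317.0, 36.0] [578.0, -324.0, 50.0] [542.0, -331.0, 49.0]
310 [559.0, -315.0, 36.0] [578.0, -323.0, 52.0] [542.0, -331.0, 51.0]
316 [558.0, -311.0, 36.0] [577.0, -322.0, 54.0] [542.0, -329.0, 52.0]
322 [558.0, -308.0, 36.0] [577.0, -320.0, 54.0] [541.0, -327.0, 52.0]
328 [557.0, -306.0, 37.0] [577.0, -317.0, 54.0] [541.0, -325.0, 54.0]
```

Ruler end is at (562,−335,36), so the centre is about (545,−237), close to the tray centre. I lower 12 mm more, then release with a partial opening.

{"name": "send_rows", "arguments": {
  "steps": [
    [[0.2, 0, 0.5, 0, 0], [0.1, 0, 0.4, 0, 0], [0, 0, 0.2, 0, 0], [0, 0, 0, 0, 0], [0, 0, 0, 0, 0]]
  ]
}}

```text
clock: 14.82
position: [564.5, -313.6, -28.4]
ee_rot: [0.769, -0.637, -0.008, -0.04]
contact_force: [0.8, -0.6, -0.1]
gripper_width: 33.9
```

{"name": "send_rows", "arguments": {
  "steps": [
    [[0, 0, 0, 0, 0.6], [0, 0, 0, 0, 0.6], [0, 0, 0, 0, 0.6], [0, 0, 0, 0, 0.6], [0, 0, -0.5, 0, 0.6], [0, 0, -1.2, 0, 0.6], [0, 0, -1.5, 0, 0.6], [0, 0, -1.5, 0, 0.6], [0, 0, -1.5, 0, 0.6], [0, 0, -1.5, 0, 0.6]]
  ]
}}

```text
clock: 15.65
position: [559.6, -319.1, 52.8]
ee_rot: [0.769, -0.638, -0.01, -0.039]
contact_force: [-0.0, -0.9, 0.6]
gripper_width: 51.0
```

{"name": "send_rows", "arguments": {
  "steps": [
    [[0, 0, -1.5, 0, 0.6], [0, 0, -1.5, 0, 0.6], [0, 0, -1.5, 0, 0.6], [2, -1, -1.5, 0, 0.6], [3, -1, -0.5, 0, 0.6], [3, -1, 0, 0, 0.6], [2, -1, 0, 0, 0.6], [0.5, 0, 0, 0, 0.6], [0, 0, 0, 0, 0.6]]
  ]
}}

```text
clock: 16.4
position: [619.6, -425.3, 136.9]
ee_rot: [0.77, -0.636, 0.001, -0.041]
contact_force: [-0.1, 0.5, -0.1]
gripper_width: 51.3
```

```bash
python3 - <<'E'
from h import *
s=arm.read_state();print(s["clock"],s["position"].round(1),s["gripper_width"])
a,_=optics.get_image("scene");b,d=optics.get_image("top");c=cam("top")
m=wood(b)
for n,(x0,y0,x1,y1),z in(("long",(376,158,462,207),8),("short",(205,170,300,210),63)):
    mm=np.zeros_like(m);mm[y0:y1,x0:x1]=m[y0:y1,x0:x1]
    for k in cv2.findContours(mm,0,2)[0]:
        if cv2.contourArea(k)>100:print(n,cv2.boundingRect(k),rect(c,k,z))
cv2.imwrite("pics/f1.png",np.hstack([cv2.resize(a[220:400,110:310],(400,360),interpolation=2),cv2.resize(b[90:270,310:510],(400,360),interpolation=2)]))
E
```

```text
16.4 [ 619.6 -425.3  136.9] 51.33177546241233
long (380, 172, 67, 22) (array([ 544.6, -236.6]), array([ 36.9, 201. ]), np.float32(100.7))
short (223, 178, 49, 16) (array([516.4, 263.5]), array([ 34.9, 139.3]), np.float32(85.85))
```

View pics/f1.png

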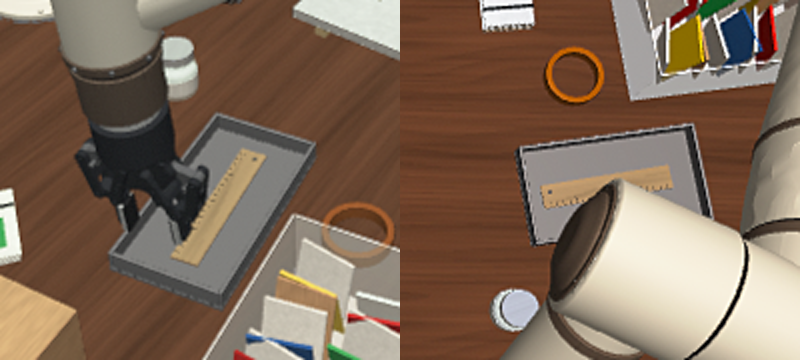

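The ruler lies flat in the tray, within about 6 mm of its centre. The short ruler is unmoved and the arm is clear.

```bash
python3 -c "
from bench import job;print(job.job_done())"
```

```text
the job is handed in; nothing more can be done
None
```

I slid the longer ruler about 80 mm with closed fingertips until it overhung the stand's edge by about 43 mm. I then pinched it by its sides at that end, lifted it clear, laid it in the tray and handed the job in at about 16.5 s.

**Last checks (top camera):**
- **Longer ruler:** its centre is at (544.6, −236.6). The tray centre measured (544.5, −242.7), so it is about 6 mm off along the tray. It looks flat in both the scene and top views.
- **Shorter ruler:** it reads the same position as at the start, (516.4, 263.5).
- **Arm:** it stood clear of everything before hand-in.

**What disagreed or failed:**
- **Tool point:** the real fingertips ended about 35 mm short of the reported TCP when shut, and about 46 mm short when open. I found this from the wrist depth image and the contact force, and worked to the observed fingertip.
- **First drag:** the first 12 mm stroke slipped without moving the ruler, so I pressed harder.
- **Tool tilt:** the tool tilted by about 0.1 rad during the drag, and the ruler drifted about 15 mm sideways on the stand. Neither caused trouble.
- **Not confirmed:** the hand-in reports no verdict. The two steps on the way were judged from my own readings and pictures.

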